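# Clear an inspection plate and hold the loupe over its mark

### The job

With the blue scraper block, wipe the three loose orange resin chips along the white inspection plate into the black trough at its end, without touching the chips with the gripper, then stand the scraper upright on the bare bench beside it. Next take the pale metal loupe by its handle, lift it over the tops of the row of three vessels (a canister and two dropper bottles) without disturbing them, and bring its lens level over the ring marked on the plate, centred on it, with the loupe's length along the marked line and about 2 cm of air between lens and plate. Finish while holding it still there, never letting the loupe touch the plate.

Things in the scene. Friction and masses are not known exactly. Their poses are not given: they have to be found in the camera images.
- plate_mark (a point): Centre of the black ring (radius 11 mm) on the white fixed plate: the plate's centre, on its surface, 14 mm above the bench. y runs along the plate (+-55 mm from the mark), x across it (+-43 mm), z up. A thin 56 mm black line through the mark runs along x. Steel lips 3 mm high stand along both long sides (78 mm free between them), none at the ends; the -y end meets the trough.
- trough (a point): Centre of the floor of the black catch trough at the plate's -y end, 69 mm from the mark and 11 mm below the plate surface; same axes as the plate mark. Inside it measures 78 mm (x) by 28 mm (y); its outer rim is level with the plate surface.
- scraper_grip (a point): Blue scraper block, loose, 0.12 kg, standing upright on the plate near its +y end (centre 34 to 38 mm from the mark), square to it: point on its vertical mid-axis, in its grip, 44 mm above its underside. Foot 64 (x) x 30 (y) x 16 (z) mm, flat rubber underside; upright grip above it 42 (x) x 20 (y) mm, from 16 to 62 mm above the underside. Grip it across y. z is up.
- scraper: The same scraper; origin at the centre of its underside.
- chip_1: Loose orange resin chip 14 x 11 x 6 mm, about 10 g, lying on the plate within 30 mm of the mid-line, between 6 mm on the +y side and 43 mm on the -y side of the mark, all on the -y side of the scraper. Origin at the centre of its underside as it starts.
- chip_2: Second orange chip, same as chip_1.
- chip_3: Third orange chip, same as chip_1.
- loupe_grip (a point): Grasp point on the handle of the loose pale metal folding loupe, half-way up (4 mm above the bench). Loupe 30 x 67 x 8 mm, about 0.04 kg, lying flat. Handle 18 mm wide (x), 8 mm thick (z), from 21 mm behind to 17 mm ahead of this point along y; the lens end lies towards +y. z is up.
- loupe_lens (a point): Centre of the loupe's round lens (30 mm wide, 8 mm thick), half-way through it; 31.5 mm from loupe_grip along its +y; same axes.
- loupe: The same loupe; origin at the centre of its underside, 13 mm from loupe_grip along +y.
- plate: The fixed plate with its trough; origin on the bench, 14 mm below the mark; same axes. The bench on its -x side (the robot's) is bare for 100 mm. A post 52 mm square, from floor to 1.2 m, stands at the bench's left front corner (x 0.45, y 0.13 m); a bar runs from it over the front edge, to the robot's right, its underside 0.67 m above the bench.
- objective_can: Black round canister, 36 mm across, 54 mm tall, loose; one of the row of three vessels between loupe and plate; must not be knocked, shifted or tipped. Origin at the centre of its underside
- dropper_0: Dropper bottle with a red-brown bulb and pink label, 33 mm across, 92 mm tall, loose; in the same row; must not be knocked, shifted or tipped. Origin at the centre of its underside
- dropper_1: Dropper bottle with a red-brown bulb and blue label, 33 mm across, 98 mm tall, loose; in the same row; must not be knocked, shifted or tipped. Origin at the centre of its underside
Mind the look-alikes: they are no part of the job. There is more than one size of the scraper; the job needs the larger.

How it is judged (in metres and radians):
On the way, in this order (a step that is already met when the one before it is completed fails the run):
1. all three chips lie in the trough (x of chip_1 in the frame of trough between -0.043 and 0.043 m and y of chip_1 in the frame of trough between -0.017 and 0.017 m and z of chip_1 in the frame of trough between -0.003 and 0.011 m and x of chip_2 in the frame of trough between -0.043 and 0.043 m and y of chip_2 in the frame of trough between -0.017 and 0.017 m and z of chip_2 in the frame of trough between -0.003 and 0.011 m and x of chip_3 in the frame of trough between -0.043 and 0.043 m and y of chip_3 in the frame of trough between -0.017 and 0.017 m and z of chip_3 in the frame of trough between -0.003 and 0.011 m), for 0.2 s.
2. the scraper stands upright on the bench, released (height (world z) of scraper_grip between 0.04 and 0.046 m and angle between scraper_grip's own z axis and vertical below 0.1 rad and contact force between scraper and the fingers below 0.1 N), for 0.2 s.
3. the loupe is held higher than the vessels (height (world z) of loupe_lens above 0.1 m and contact force between loupe and the fingers above 0.5 N), for 0.1 s.
At the end, for the whole second after the job is handed in: Chips in the trough; scraper upright on the bench; loupe held still by the fingers alone, lens within 9 mm of the mark sideways, underside 8 to 32 mm above the plate, level within 0.17 rad, its length within 0.2 rad of the marked line (handle on either side) (all of step 1 and all of step 2 and horizontal distance between loupe_lens and plate_mark below 0.009 m and z of loupe_lens in the frame of plate_mark between 0.012 and 0.036 m and angle between loupe_lens's own z axis and vertical below 0.17 rad and angle between the y axis of loupe_lens and the x axis of plate_mark, either way round below 0.2 rad and contact force between loupe and the fingers above 1 N and contact force between loupe and plate below 0.1 N and contact force between loupe and scraper below 0.1 N and linear speed of loupe below 0.02 m/s); the arm keeps its last pose, push and grip.
It fails at once if the gripper touches a chip (contact force between the fingers and chip_1 above 0.5 N or contact force between the fingers and chip_2 above 0.5 N or contact force between the fingers and chip_3 above 0.5 N).
It fails at once if the loupe touches the plate (contact force between loupe and plate above 0.3 N).
It fails at once if a vessel of the row is shifted by more than 15 mm or tipped (distance of any of objective_can, dropper_0, dropper_1 from where it was at the start of the episode above 0.015 m or angle between any of objective_can, dropper_0, dropper_1's own z axis and vertical above 0.3 rad).
It also fails if it takes over 58 s, if anything falls off the work surface, if the arm or the gripper's body presses on something with over 40 N, if the wrist force passes 120 N, or if a joint passes its speed limit or range.

### The arm

A 6-joint arm with a two-finger parallel gripper is mounted at the origin on a cart in front of the work surface, level with it; the furniture and walls round the work are solid. World frame = base frame: x ahead of the robot, y to its left, z up, the work surface at z = 0. Lengths are in mm, angles in rad, forces in N, time in s.
With the tool pointing down it reaches from about 275 to 750 mm from the base axis. Payload 10.2 kg.
Tool frame: the origin (TCP) lies between the finger pads; the fingertips stand 17 mm ahead of it and the grasp point (between the pads) lies 2 mm behind it (tips_ahead is the distance from the TCP to the fingertips, in mm); z points along the fingers, y is the line along which they close (so a half turn about z gives the same grasp; the last joint's range is limited). The gripper opens to 85 mm and grips with 20 to 120 N. Pads are 22 mm wide; open, the fingers measure 114 mm over their backs; the gripper's body (76 mm by 85 mm) begins 54 mm behind the grasp point. The pads swing forward as they close: fully open they stand 13 mm farther back than shut.
Start: joints at [1.116, 0.313, 1.498, -0, 1.331, -0.223], TCP at [120.621, 510.962, 248.294] pointing down, gripper open.
Joint ranges: [-2.94, 2.94], [-0.97, 2.17], [0.19, 2.56], [-1.23, 4.37], [0.02, 3.11], [-2.88, 2.88]. Speed limits (rad/s): [2.39, 2.39, 3.01, 3.14, 3.14, 3.14].

### API

Orientations are given as a unit quaternion [w, x, y, z].
In Python, from rig import sense, capture, finish_job, boxes_of, tips_ahead gives the robot as it stands.
- The arm moves only by the tool drive_tool, never from a script. Its argument "commands" is text: rows parted by semicolons, each of 7 numbers parted by spaces: the shift along the world's x, y, z in units of 0.1 m (1.0 is 0.1 m), then the turn, a rotation vector about the world's x, y, z in units of pi/4 rad (1.0 is pi/4 rad), then the opening in per cent of the stroke, from 0 (shut) to 100 (fully open). A call has 1 to 20 rows; each row shifts and turns the commanded pose from where the row before left it; what a row does not reach is not made up. A row lasts 1/12 s, in which the tool goes at most 41.7 mm and 7.16 degrees, less where a joint would pass 70% of its speed; a pose out of reach is approached as far as the arm can. A call with a number of a shift or a turn outside -1 to 1 is refused whole. A call with a gripper value outside its range is refused whole. The fingers move at their own pace and stop on an object; "force" is the grip in N (left out, the last holds). Time passes only in rows, so rows that do not move let the fingers close. It gives the time, the measured TCP pose, the force, the opening and the grip force at its end, in the units of the state.
- sense(): the state, without advancing time (a new reading comes with each control period).
- capture(name): name is "side" or "top" or "wrist"; returns a dict with "pixels" (420x560x3 uint8, blue, green, red), "fov_y" (degrees; the focal length in pixels is half the picture's height over the tangent of half this angle, whatever the lens; pixels are square), "cx", "cy" (the principal point, pixels), "position" and "attitude" of the camera in the world; the wrist camera has in their place "tool_from_camera" (4x4, takes a point from camera to tool coordinates, whose origin is the TCP and whose axes are the flange's). Camera axes: x right, y down, z forward; pixel columns grow to the right and rows downward; lengths in mm; the calibration is good to about 2 mm. The wrist camera is an equidistant fisheye: a pixel r from the principal point sees the ray r / f radians off the axis. A picture is of the moment at which its call begins: read the wrist's pose just before it. There is no depth.
- finish_job(): hands the job in; it is judged then, once.
Trained networks look in a picture, given as the dict that the camera call returned (one of the last four; its "shot" number tells which), for a name from the list of things; names that differ only in an ending like _2 or _b are one class to them, and where a whole thing is asked for, a point or a joint stands for the part that bears it (a point fixed in the world has none). Each returns a list of dicts, best first, with "confidence" (0 to 1); they miss things now and then, are a little off and sometimes report something else, mostly with a low value. They report only what shows in the picture. A call takes as long as a camera call. They do not tell look-alikes from the thing itself.
- boxes_of(picture, name): "position" ([column, row] in pixels, amid what is visible of it).
The state is a dict: "time_s": time; "joints": joint angles; "dq": joint speeds; "tau": joint torques, N m; "eef_pos": TCP position; "ee_rot": TCP orientation; "force": force on the tool from outside, world axes, zero at the start; "wrist_torque": the same for the moment, N m; "grip_width": opening from 0.0 (shut) to 1.0 (fully open); "grip_force": force on a finger pad.
Only numpy, scipy, OpenCV 4.12 (cv2) and the standard library are available. Lean on these libraries where they do the work, as an engineer would, in place of code of your own. Each camera call takes 0.05 s, during which the arm holds its last target. There are 200 camera calls.

## Working session

There is one attempt and no reset: what is moved stays moved. The work goes in short steps, Python scripts to look and compute and a tool call to move; the robot and the scene stay as the last step left them, time stands still between calls to the robot, and variables do not carry over. Pictures are saved under pics/ and viewed, at most 10 in all, crops included, and the job is handed in when it is done.

Besides the shell and the picture viewer there is one more tool, called after "Call:" by a JSON object that holds its "api" and its "payload". drive_tool: Moves the arm, as the interface text tells. Shifts and turns lie within -1 to 1; 1 stands for 0.1 m of shift or pi/4 rad of turn. Its arguments: {"type":"object","properties":{"commands":{"type":"string"},"force":{"type":"number"}},"required":["commands"]}

```bash
mkdir -p pics; cat > h.py <<'E'
import numpy as np, cv2
from scipy.spatial.transform import Rotation as R
from rig import sense, capture, finish_job, boxes_of, tips_ahead
def rot(q):
    q=np.array(q,float)
    return q if q.shape==(3,3) else R.from_quat(q[[1,2,3,0]]).as_matrix()
def cam(p,s=None):
    f=p["pixels"].shape[0]/2/np.tan(np.radians(p["fov_y"])/2)
    if "position" in p: return f,np.array(p["position"]),rot(p["attitude"])
    T=np.array(p["tool_from_camera"]);A=rot(s["ee_rot"])
    return f,np.array(s["eef_pos"])+A@T[:3,3],A@T[:3,:3]
def ray(p,uv,s=None):
    f,c,A=cam(p,s);d=(np.array(uv,float)-[p["cx"],p["cy"]])/f
    if "position" in p: v=np.array([*d,1])
    else:
        r=np.linalg.norm(d);v=np.array([*(d*np.sinc(r/np.pi)),np.cos(r)])
    return c,A@v
def at(p,uv,z,s=None):
    c,v=ray(p,uv,s);return c+v*(z-c[2])/v[2]
def proj(p,X,s=None):
    f,c,A=cam(p,s);v=A.T@(np.array(X,float)-c)
    if "position" in p: d=v[:2]/v[2]
    else: d=v[:2]/np.linalg.norm(v[:2])*np.arctan2(np.linalg.norm(v[:2]),v[2])
    return f*d+[p["cx"],p["cy"]]
E
python3 - <<'E'
from h import *
s=sense();print(s)
print(tips_ahead)
zs=dict(plate=14,scraper=30,chip_1=18,loupe=4,objective_can=27,dropper_0=46,dropper_1=46,trough=5)
for n in ["top","side","wrist"]:
    p=capture(n);cv2.imwrite(f"pics/{n}0.png",p["pixels"])
    print(n,p["fov_y"],p.get("position"),p.get("attitude"))
    if n=="wrist":print(p["tool_from_camera"])
    for k,z in zs.items():
        for b in boxes_of(p,k):
            print(k,np.round(b["position"]),round(b["confidence"],2),np.round(at(p,b["position"],z,s)))
E
```

```text
{'time_s': 0.0, 'joints': array([ 1.11561351e+00,  3.13448423e-01,  1.49845046e+00, -1.43329971e-05,
        1.33096294e+00, -2.23391350e-01]), 'dq': array([-0.000251  ,  0.00163288, -0.00107679, -0.00069869,  0.00178329,
       -0.00026075]), 'tau': array([ 1.96309537e-05, -4.12260854e+01, -2.59750772e+01, -6.38186020e-05,
        3.99119861e-03, -1.07231114e-05]), 'eef_pos': array([120.50965126, 510.74288831, 247.73082175]), 'ee_rot': array([-2.04637133e-04,  1.15634742e-01,  9.93291601e-01, -6.00728835e-04]), 'force': array([ 0.12866376,  0.23308914, -0.69799368]), 'wrist_torque': array([0.03870719, 0.03093795, 0.03007901]), 'grip_force': 0.0, 'grip_width': 0.9986748226650937}
17.0
top 46.273949942095456 [ 313.29544236 -188.57152008  924.25621348] [-0.06113913  0.71023367 -0.6983911   0.06387494]
plate [350. 239.] 0.74 [ 427. -310.   14.]
scraper [323. 235.] 0.85 [ 432. -258.   30.]
scraper [349. 176.] 0.72 [ 544. -308.   30.]
scraper [261. 223.] 0.45 [ 452. -145.   30.]
scraper [353. 242.] 0.39 [ 419. -314.   30.]
scraper [188. 238.] 0.2 [423. -11.  30.]
chip_1 [360. 229.] 0.58 [
[... 739 characters left out ...]
] 0.48 [ 428. -318.   18.]
loupe [249. 200.] 0.65 [446. -21.   4.]
objective_can [290. 209.] 0.68 [ 510. -126.   27.]
objective_can [264. 203.] 0.65 [465. -90.  27.]
dropper_0 [264. 210.] 0.88 [ 451. -158.   46.]
dropper_0 [235. 214.] 0.59 [ 398. -164.   46.]
dropper_1 [264. 210.] 0.88 [ 451. -158.   46.]
dropper_1 [235. 214.] 0.59 [ 398. -164.   46.]
trough [265. 282.] 0.59 [ 421. -325.    5.]
wrist 65.70646984690485 None None
[[-1.67058662e-04 -9.64589610e-01 -2.63755296e-01  6.62276214e+01]
 [ 9.99999971e-01 -2.07471373e-04  1.25366482e-04  4.97095782e-01]
 [-1.75648879e-04 -2.63755267e-01  9.64589617e-01 -1.25586518e+02]
 [ 0.00000000e+00  0.00000000e+00  0.00000000e+00  1.00000000e+00]]
```

```bash
python3 - <<'E'
import cv2
a=cv2.imread("pics/top0.png");b=cv2.imread("pics/side0.png")
cv2.imwrite("pics/topc.png",cv2.resize(a[150:300,160:410],None,fx=3.2,fy=3.2,interpolation=cv2.INTER_CUBIC))
cv2.imwrite("pics/sidec.png",cv2.resize(b[160:330,180:400],None,fx=3.5,fy=3.5,interpolation=cv2.INTER_CUBIC))
E
```

```text
(no output)
```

View pics/topc.png

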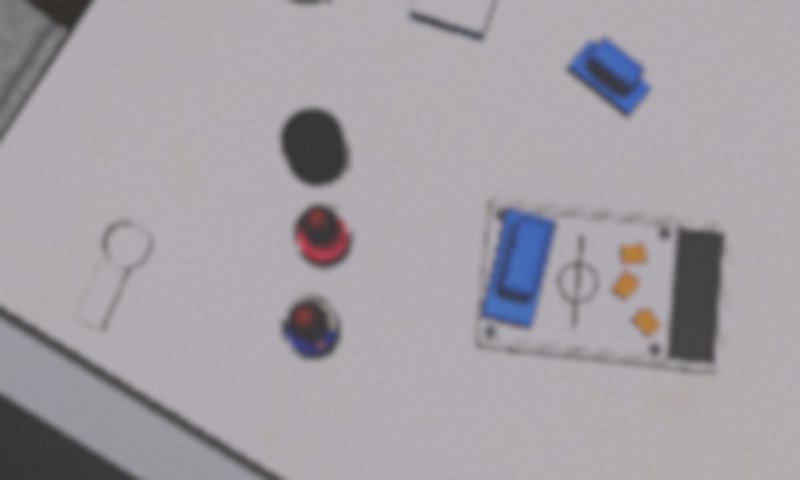

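View pics/sidec.png

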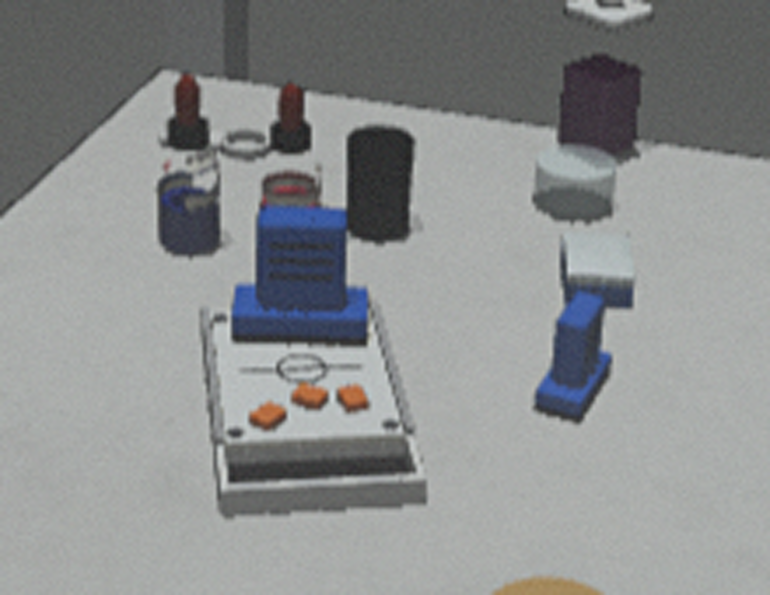

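The top crop shows the large scraper at about (322,233) on the plate, ring at (341,238) and three chips at (358,229), (355,239) and (362,250). The trough is at (377,243) and the loupe lens at (200,227). The side crop agrees.

Possible scrapers: blue at (322,233) on the plate, which is the larger one, and a smaller blue one at (350,174) off the plate. There is also a wedge-shaped block at side view (350,237). I choose the one on the plate.

```bash
python3 - <<'E'
from h import *
from rig import *
p=capture("top")
f=lambda c:np.array([160,150])+np.array(c)/3.2
def w(n,c,z): print(n,np.round(at(p,f(c),z),1))
w("mark",(578,283),14);w("l+",(581,237),14);w("l-",(575,326),14)
w("trough",(696,297),3);w("scr top",(514,260),76)
for c in [(490,202),(477,346),(716,371),(724,230)]:w("corner",c,14)
for c in [(633,254),(626,286),(647,322)]:w("chip",c,20)
w("lens",(127,245),4);w("hend",(92,328),4)
for c in [(0,310),(280,480),(0,140),(95,0)]:w("edge",c,0)
w("can top",(312,135),54);w("d0",(318,219),92);w("d1",(301,312),98)
E
```

```text
mark [ 428.  -293.1   14. ]
l+ [ 455.1 -295.    14. ]
l- [ 402.8 -291.3   14. ]
trough [ 422.2 -363.9    3. ]
scr top [ 432.2 -251.2   76. ]
corner [ 475.  -241.5   14. ]
corner [ 390.3 -234.6   14. ]
corner [ 378.2 -372.7   14. ]
corner [ 460.7 -378.9   14. ]
chip [ 444.7 -324.5   20. ]
chip [ 425.9 -320.2   20. ]
chip [ 405.3 -332.2   20. ]
lens [447.3 -27.8   4. ]
hend [397.9  -9.7   4. ]
edge [407.9  45.8   0. ]
edge [ 312.1 -122.     0. ]
edge [510.2  52.1   0. ]
edge [ 5.985e+02 -5.000e-01  0.000e+00]
can top [ 504.7 -138.2   54. ]
d0 [ 450.3 -144.8   92. ]
d1 [ 399.5 -137.5   98. ]
```

Call:
{"api": "drive_tool", "payload": {"commands": "-.09 -.38 0 0 0 0 100;-.09 -.38 0 0 0 0 100;-.09 -.38 0 0 0 0 100;-.09 -.38 0 0 0 0 100;-.09 -.38 0 0 0 0 100;.26 -.1 0 0 0 0 100;.26 -.1 0 0 0 0 100;.26 -.1 0 0 0 0 100;.23 -.17 0 0 0 0 100;.23 -.17 0 0 0 0 100;.23 -.17 0 0 0 0 100;.18 -.22 0 0 0 0 100;.18 -.22 0 0 0 0 100;.18 -.22 0 0 0 0 100;.12 -.26 0 0 0 0 100;.12 -.26 0 0 0 0 100;.12 -.26 0 0 0 0 100"}}

```text
time_s: 2.82
eef_pos: [313.0, 94.6, 248.5]
ee_rot: [0.0, 0.116, 0.993, 0.0]
force: [0.2, 0.8, 0.4]
grip_width: 0.999
grip_force: 0.0
```

Call:
{"api": "drive_tool", "payload": {"commands": ".05 -.28 0 0 0 0 100;.05 -.28 0 0 0 0 100;.05 -.28 0 0 0 0 100;-.03 -.29 -.11 0 0 0 100;-.03 -.29 -.11 0 0 0 100;-.03 -.29 -.11 0 0 0 100;-.1 -.27 -.11 0 0 0 100;-.1 -.27 -.11 0 0 0 100;-.1 -.27 -.11 0 0 0 100;-.1 -.16 -.11 0 0 .06 100;-.1 -.16 -.11 0 0 .06 100;-.1 -.16 -.11 0 0 .07 100;0 0 0 0 0 0 100"}}

```text
time_s: 3.9
eef_pos: [257.2, -205.4, 148.1]
ee_rot: [-0.001, 0.041, 0.999, 0.001]
force: [-0.7, -0.3, -0.7]
grip_width: 1.0
grip_force: 0.0
```

Call:
{"api": "drive_tool", "payload": {"commands": ".3 -.09 0 0 0 0 100;.3 -.09 0 0 0 0 100;.3 -.09 0 0 0 0 100;.3 -.09 0 0 0 0 100;.3 -.1 0 0 0 0 100;0 0 0 0 0 0 100;0 0 0 0 0 0 100"}}

```text
time_s: 4.48
eef_pos: [409.4, -249.6, 149.1]
ee_rot: [-0.0, 0.041, 0.999, 0.0]
force: [-0.8, 0.6, -0.5]
grip_width: 0.999
grip_force: 0.0
```

```bash
python3 - <<'E'
from h import *
s=sense();print(s["eef_pos"],s["force"])
p=capture("wrist");cv2.imwrite("pics/w1.png",p["pixels"])
for k,z in dict(scraper=45,chip_1=17,plate=14).items():
    for b in boxes_of(p,k): print(k,np.round(b["position"]),round(b["confidence"],2),np.round(at(p,b["position"],z,s)))
E
```

```text
[ 409.44048189 -249.61990705  149.09047041] [-0.7544284   0.64111858 -0.4591273 ]
scraper [223. 334.] 0.91 [ 518. -310.   45.]
scraper [272. 235.] 0.6 [ 428. -257.   45.]
scraper [209. 219.] 0.46 [ 411. -303.   45.]
chip_1 [198. 246.] 0.79 [ 443. -324.   17.]
chip_1 [183. 206.] 0.46 [ 406. -332.   17.]
plate [413. 244.] 0.69 [ 460. -132.   14.]
plate [210. 212.] 0.68 [ 414. -310.   14.]
plate [506. 198.] 0.28 [423. -27.  14.]
```

View pics/w1.png

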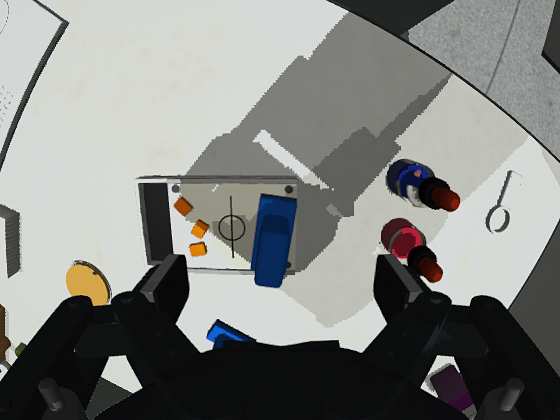

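The wrist view shows the big scraper at (275,240), ring at (231,227), chips at (183,206), (199,228) and (198,249), and trough at (158,224). The small decoy is at (225,333).

```bash
cat > fit.py <<'E'
from h import *
from scipy.optimize import minimize
s=sense();p=capture("wrist")
m=[at(p,c,14,s) for c in [(231.5,227.5),(231.5,196),(233,258)]]
print("mark",np.round(m,1)); 
im=p["pixels"].astype(int)
mask=((im[...,0]>im[...,2]+40)&(im[...,0]>60)).astype(np.uint8)
n,l,st,c=cv2.connectedComponentsWithStats(mask)
i=l[240,275];M=(l==i).astype(np.uint8);print(st[i])
def sil(v):
    x,y,a=v;A=R.from_euler('z',a,degrees=True).as_matrix();o=np.zeros_like(M)
    for hx,hy,z0,z1 in [(32,15,0,16),(21,10,16,62)]:
        P=[proj(p,A@[i*hx,j*hy,z]+[x,y,14],s) for i in(-1,1) for j in(-1,1) for z in(z0,z1)]
        cv2.fillConvexPoly(o,cv2.convexHull((np.array(P,np.float32)*16).astype(np.int32)),1,shift=4)
    return o
f=lambda v:(sil(v)!=M).sum()
r=minimize(f,[431,-256,-5],method="Nelder-Mead",options=dict(initial_simplex=[[431,-256,-5],[437,-256,-5],[431,-250,-5],[431,-256,0]]))
print(r.x,r.fun,M.sum())
E
python3 fit.py
```

```text
mark [[ 428.1 -293.2   14. ]
 [ 400.6 -289.8   14. ]
 [ 456.6 -295.7   14. ]]
[ 251  197   46   92 2981]
[ 436.93936665 -258.31234038  -13.73683971] 504.0 2981
```

```bash
cat >> fit.py <<'E'
best=min((minimize(f,[x,y,a],method="Nelder-Mead",options=dict(initial_simplex=[[x,y,a],[x+5,y,a],[x,y+5,a],[x,y,a+5]])) for x in(425,432) for y in(-260,-252) for a in (-8,-3)),key=lambda r:r.fun)
print(best.x,best.fun,sil([431,-256,-5]).sum())
o=np.dstack([M*255,sil(best.x)*255,M*0])[160:320,210:330]
cv2.imwrite("pics/fit.png",np.hstack([cv2.resize(o,None,fx=3,fy=3,interpolation=0),cv2.resize(p["pixels"][160:320,210:330],None,fx=3,fy=3)]))
E
python3 fit.py
```

```text
mark [[ 428.2 -293.4   14. ]
 [ 400.7 -290.    14. ]
 [ 456.7 -295.9   14. ]]
[ 251  197   46   92 2980]
[ 436.96239742 -258.67424781  -14.68137705] 502.0 2980
[ 437.03511297 -258.5488969   -14.57125657] 499.0 3539
```

View pics/fit.png

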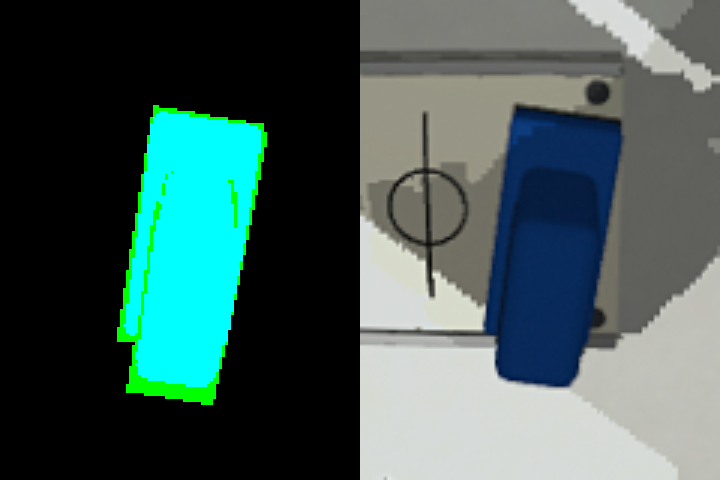

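Call:
{"api": "drive_tool", "payload": {"commands": ".13 -.04 0 0 0 -.1 100;.13 -.05 0 0 0 -.1 100;0 0 -.3 0 0 0 100;0 0 -.3 0 0 0 100;0 0 -.23 0 0 0 100;0 0 -.1 0 0 0 100;0 0 0 0 0 0 100;0 0 0 0 0 0 100", "force": 40}}

```text
time_s: 5.45
eef_pos: [434.8, -259.4, 57.1]
ee_rot: [0.0, 0.12, 0.993, -0.0]
force: [-0.2, -0.7, 0.1]
grip_width: 0.997
grip_force: 0.0
```

Call:
{"api": "drive_tool", "payload": {"commands": "0 0 0 0 0 0 60;0 0 0 0 0 0 40;0 0 0 0 0 0 20;0 0 0 0 0 0 10;0 0 0 0 0 0 10;0 0 0 0 0 0 10;0 0 0 0 0 0 10;0 0 0 0 0 0 10;0 0 0 0 0 0 10;0 0 0 0 0 0 10", "force": 40}}

```text
time_s: 6.28
eef_pos: [434.7, -259.1, 56.6]
ee_rot: [0.0, 0.12, 0.993, -0.0]
force: [-0.4, 1.2, 5.9]
grip_width: 0.227
grip_force: 45.9
```

Call:
{"api": "drive_tool", "payload": {"commands": "0 0 .1 0 0 0 10;-.02 0 0 0 0 .1 10;-.02 0 0 0 0 .09 10;0 0 0 0 0 0 10;0 0 0 0 0 0 10"}}

```text
time_s: 6.7
eef_pos: [430.6, -259.1, 66.5]
ee_rot: [-0.0, 0.046, 0.999, -0.0]
force: [0.0, 0.1, -0.4]
grip_width: 0.226
grip_force: 45.0
```

```bash
python3 - <<'E'
from h import *
s=sense();print(s["eef_pos"],s["ee_rot"],s["force"])
p=capture("wrist");q=capture("side")
a=p["pixels"][150:300,120:320];b=q["pixels"][200:330,180:340]
cv2.imwrite("pics/g.png",np.hstack([cv2.resize(a,(560,420)),]));
cv2.imwrite("pics/g2.png",np.vstack([cv2.resize(a,(400,300)),cv2.resize(b,(400,300))]))
E
```

```text
[ 430.59548074 -259.06440918   66.52785427] [-1.64499171e-06  4.63129970e-02  9.98926977e-01 -1.24689457e-05] [ 0.04640971  0.14974888 -0.41825375]
```

View pics/g2.png

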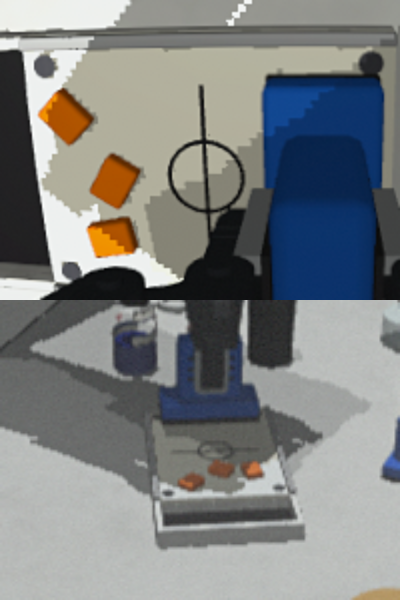

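```bash
python3 - <<'E'
from h import *
s=sense();p=capture("wrist")
M=np.array([428,-293,0]);a=np.radians(-5.3)
L=lambda X:np.round(R.from_euler('z',-a).apply(X-M),1)
for uv,z in [((253,187.5),24),((310,187.5),24),((253,194),40),((310,193),40),((220,166),17),((150,167),17),((221.5,237.5),14),((220,192.5),14),((153,207),20),((177,240),20),((176,269),20)]: print(uv,L(at(p,uv,z,s)))
E
```

```text
(253, 187.5) [-31.2  19.7  24. ]
(310, 187.5) [-31.2  49.9  24. ]
(253, 194) [-31.4  21.1  40. ]
(310, 193) [-31.9  48.5  40. ]
(220, 166) [-41.9   1.1  17. ]
(150, 167) [-42.4 -40.5  17. ]
(221.5, 237.5) [ 0.9 -0.6 14. ]
(220, 192.5) [-26.3  -0.1  14. ]
(153, 207) [-19.4 -39.5  20. ]
(177, 240) [  0.7 -26.5  20. ]
(176, 269) [ 19.7 -29.4  20. ]
```

Call:
{"api": "drive_tool", "payload": {"commands": "0 0 -.05 0 0 0 10;0 0 -.045 0 0 0 10;0 0 0 0 0 0 10;-.004 -.04 0 0 0 0 10;-.004 -.04 0 0 0 0 10;-.004 -.04 0 0 0 0 10;-.004 -.04 0 0 0 0 10;-.004 -.04 0 0 0 0 10;-.004 -.04 0 0 0 0 10;-.004 -.04 0 0 0 0 10;-.004 -.04 0 0 0 0 10;-.004 -.04 0 0 0 0 10;-.004 -.04 0 0 0 0 10;-.004 -.04 0 0 0 0 10;-.004 -.04 0 0 0 0 10"}}

```text
time_s: 8.1
eef_pos: [425.8, -307.4, 56.8]
ee_rot: [-0.0, 0.045, 0.999, 0.0]
force: [1.1, -0.0, -1.8]
grip_width: 0.227
grip_force: 45.3
```

Call:
{"api": "drive_tool", "payload": {"commands": "-.004 -.04 0 0 0 0 10;-.004 -.04 0 0 0 0 10;-.004 -.04 0 0 0 0 10;-.004 -.04 0 0 0 0 10;-.003 -.03 0 0 0 0 10;-.003 -.03 0 0 0 0 10;-.003 -.03 0 0 0 0 10;-.003 -.03 0 0 0 0 10;-.003 -.03 0 0 0 0 10;-.003 -.03 0 0 0 0 10;-.003 -.03 0 0 0 0 10;0 0 0 0 0 0 10;0 0 0 0 0 0 10;0 0 0 0 0 0 10"}}

```text
time_s: 9.27
eef_pos: [422.1, -343.9, 56.8]
ee_rot: [-0.0, 0.045, 0.999, 0.0]
force: [-0.9, -0.6, -1.2]
grip_width: 0.227
grip_force: 45.3
```

```bash
python3 - <<'E'
from h import *
s=sense();print(s["eef_pos"],s["force"])
q=capture("side");cv2.imwrite("pics/s2.png",cv2.resize(q["pixels"][220:320,200:320],(720,600)))
E
```

```text
[ 422.11218205 -343.92165726   56.75543191] [-0.86149749 -0.56237365 -1.17321783]
```

View pics/s2.png

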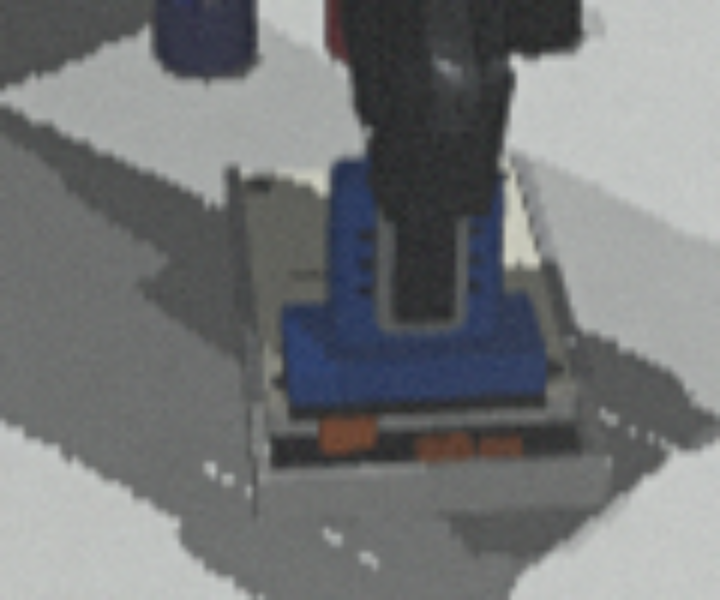

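The side view shows two chips on the trough floor at (445,447) and (500,447). The third, at (348,433), leans under the scraper's edge. I'll lift the scraper away and check.

Call:
{"api": "drive_tool", "payload": {"commands": ".003 .03 0 0 0 0 10;.003 .03 0 0 0 0 10;0 0 .1 0 0 0 10;0 0 .2 0 0 0 10;0 0 .1 0 0 0 10;-.22 .15 0 0 0 0 10;-.22 .13 0 0 0 0 10;-.22 .13 0 0 0 0 10;-.22 .13 0 0 0 0 10;0 0 0 0 0 0 10;0 0 0 0 0 0 10"}}

```text
time_s: 10.23
eef_pos: [334.5, -284.0, 97.6]
ee_rot: [0.0, 0.045, 0.999, -0.001]
force: [1.3, -0.2, -1.4]
grip_width: 0.231
grip_force: 45.4
```

```bash
python3 - <<'E'
from h import *
s=sense();print(s["eef_pos"],s["force"])
q=capture("side");p=capture("top")
M=np.array([428,-293,0]);a=np.radians(-5.3)
for c in (q,p):
    im=c["pixels"].astype(int);m=((im[...,2]>im[...,0]+45)&(im[...,2]>im[...,1]+25)).astype(np.uint8)
    n,l,st,ce=cv2.connectedComponentsWithStats(m)
    for i in range(1,n):
        if st[i,4]>8:
            X=R.from_euler('z',-a).apply(at(c,ce[i],7)-M)
            if abs(X[0])<80 and abs(X[1])<120: print(st[i,4],np.round(ce[i]),np.round(X,1))
a=cv2.resize(q["pixels"][220:320,200:320],(480,400));b=cv2.resize(p["pixels"][200:270,300:400],(560,392))
cv2.imwrite("pics/s3.png",np.hstack([a[:392,:240*2],b])[:, :1040]) ; cv2.imwrite("pics/s3.png",cv2.resize(np.hstack([a[:392],b]),(800,302)))
E
```

```text
[ 334.47879844 -284.00330448   97.57527126] [ 1.33428113 -0.20334022 -1.38536416]
58 [257. 290.] [-18.4 -56.4   7. ]
44 [274. 294.] [  4.8 -68.2   7. ]
22 [283. 294.] [ 18.7 -69.1   7. ]
85 [380. 235.] [ 15.4 -73.3   7. ]
```

View pics/s3.png

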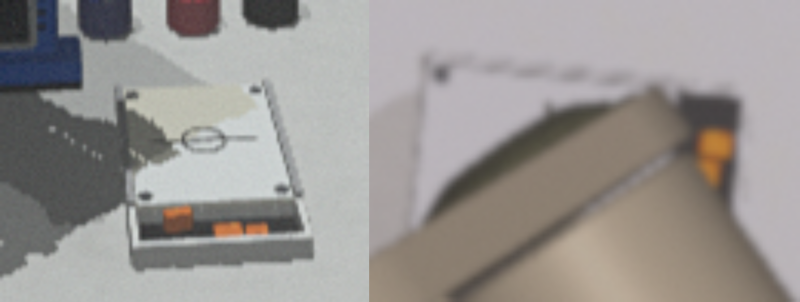

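```bash
python3 - <<'E'
from h import *
s=sense();q=capture("side");c=capture("wrist")
M=np.array([428,-293,0]);a=np.radians(-5.3)
L=lambda X:np.round(R.from_euler('z',-a).apply(X-M),1)
print("side mark",L(at(q,(266.3,264.8),14)))
im=c["pixels"].astype(int);m=((im[...,2]>im[...,0]+45)&(im[...,2]>im[...,1]+25)).astype(np.uint8)
n,l,st,ce=cv2.connectedComponentsWithStats(m)
for i in range(1,n):
    if st[i,4]>8: print(st[i],np.round(ce[i]),L(at(c,ce[i],8,s)),L(at(c,ce[i],16,s)))
E
```

```text
side mark [ 1.2  1.3 14. ]
[480 283   7   8  31] [483. 286.] [-28.5 177.9   8. ] [-33.3 171.3  16. ]
[508 311  20  28 361] [517. 326.] [ 26.6 242.8   8. ] [ 19.7 233.8  16. ]
[  0 395   8  25 154] [  3. 409.] [ 238.6 -448.     8. ] [ 223.8 -431.4   16. ]
[ 17 406   8  12  54] [ 20. 412.] [ 223.8 -394.6    8. ] [ 209.5 -379.9   16. ]
```

Call:
{"api": "drive_tool", "payload": {"commands": "0 0 -.25 0 0 0 10;0 0 -.2 0 0 0 10;0 0 -.07 0 0 0 10;0 0 -.02 0 0 0 10;0 0 -.01 0 0 0 10;0 0 0 0 0 0 10;0 0 0 0 0 0 10"}}

```text
time_s: 11.02
eef_pos: [335.2, -284.5, 42.3]
ee_rot: [0.0, 0.045, 0.999, -0.0]
force: [-0.4, -0.3, 2.4]
grip_width: 0.23
grip_force: 45.9
```

Call:
{"api": "drive_tool", "payload": {"commands": "0 0 0 0 0 0 60;0 0 0 0 0 0 90;0 0 0 0 0 0 90;0 0 0 0 0 0 90;0 0 0 0 0 0 90;0 0 0 0 0 0 90;0 0 .2 0 0 0 90;0 0 .35 0 0 0 90;0 0 .35 0 0 0 90;0 0 .33 0 0 0 90"}}

```text
time_s: 11.85
eef_pos: [334.6, -283.8, 166.5]
ee_rot: [-0.0, 0.045, 0.999, 0.0]
force: [1.2, -1.2, -0.1]
grip_width: 0.9
grip_force: 0.0
```

Call:
{"api": "drive_tool", "payload": {"commands": ".06 .33 0 0 0 -.08 90;.06 .33 0 0 0 -.08 80;.06 .33 0 0 0 -.08 60;.07 .33 0 0 0 -.09 45;.08 .33 0 0 0 0 45;.08 .33 0 0 0 0 45;.08 .33 0 0 0 0 45;.06 .33 0 0 0 0 45;0 0 0 0 0 0 45;0 0 0 0 0 0 45"}}

```text
time_s: 12.68
eef_pos: [389.7, -18.9, 164.8]
ee_rot: [0.0, 0.172, 0.985, -0.0]
force: [-0.6, -0.3, 0.5]
grip_width: 0.448
grip_force: 0.0
```

```bash
python3 - <<'E'
from h import *
s=sense();print(s["eef_pos"],s["force"],s["grip_width"])
t=capture("side");p=capture("wrist");cv2.imwrite("pics/w3.png",p["pixels"])
cv2.imwrite("pics/w3.png",np.hstack([p["pixels"][60:420,200:560],cv2.resize(t["pixels"][180:320,180:340],(411,360))]))
for k,z in dict(loupe=4,loupe_lens=4,loupe_grip=4).items():
    for b in boxes_of(p,k): print(k,np.round(b["position"]),round(b["confidence"],2),np.round(at(p,b["position"],z,s)))
E
```

```text
[389.72497368 -18.88476017 164.80498745] [-0.55997967 -0.30577931  0.45821444] 0.4480390854649742
loupe [297. 225.] 0.85 [423. -14.   4.]
loupe_lens [295. 231.] 0.7 [428. -18.   4.]
loupe_grip [295. 228.] 0.85 [425. -17.   4.]
```

View pics/w3.png

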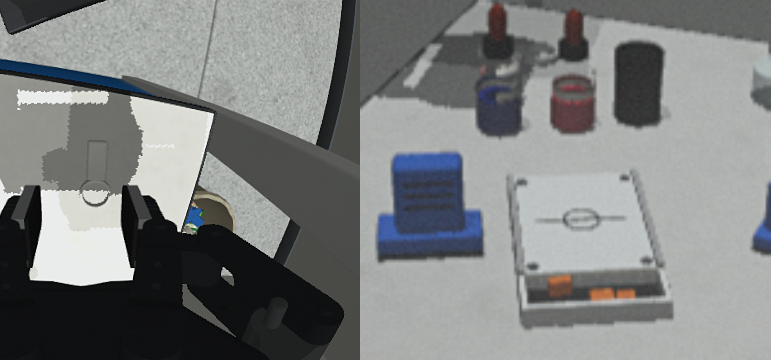

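The scraper stands upright on the bench and the chips are in the trough. In the wrist picture the loupe's handle end is at (297,201) and its lens centre at (295,252).

```bash
python3 - <<'E'
from h import *
s=sense();p=capture("wrist")
e=at(p,(297.3,201),8,s);l=at(p,(295,252.5),8,s)
for u in [(288,203),(307,203),(305,240),(287,240)]:print(np.round(at(p,u,8,s),1))
d=l-e;print(e,l,np.linalg.norm(d),np.degrees(np.arctan2(d[1],d[0])),l-d/np.linalg.norm(d)*31.5)
E
```

```text
[399.1 -17.    8. ]
[405.  -1.   8.]
[438.  -14.2   8. ]
[432.2 -29.9   8. ]
[400.20474576  -8.57885686   8.        ] [446.74206214 -27.15458559   8.        ] 50.1076791860587 -21.759794346415752 [417.486557   -15.47702509   8.        ]
```

Call:
{"api": "drive_tool", "payload": {"commands": ".14 .015 0 0 0 -.03 33;.136 .014 0 0 0 0 33;0 0 -.35 0 0 0 33;0 0 -.35 0 0 0 33;0 0 -.35 0 0 0 33;0 0 -.2 0 0 0 33;0 0 -.1 0 0 0 33;0 0 -.05 0 0 0 33;0 0 0 0 0 0 33;0 0 0 0 0 0 33"}}

```text
time_s: 13.82
eef_pos: [417.7, -17.6, 25.3]
ee_rot: [0.0, 0.186, 0.983, -0.0]
force: [-0.7, -0.0, 0.3]
grip_width: 0.33
grip_force: 0.0
```

```bash
python3 - <<'E'
from h import *
s=sense();print(s["eef_pos"],s["force"],s["grip_width"])
p=capture("wrist");cv2.imwrite("pics/w4.png",cv2.resize(p["pixels"][150:390,180:430],None,fx=2.4,fy=2.4))
E
```

```text
[417.65698999 -17.5790945   25.26303558] [-0.70810969 -0.04625082  0.27098689] 0.330217950326872
```

View pics/w4.png

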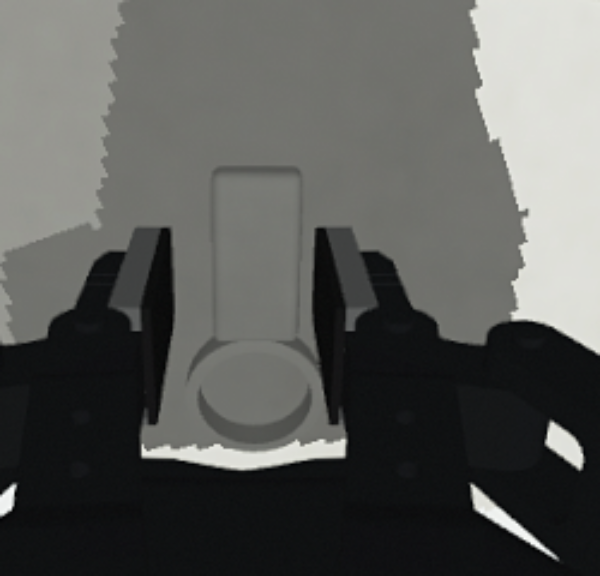

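Call:
{"api": "drive_tool", "payload": {"commands": ".008 .022 0 0 0 0 33;0 0 -.03 0 0 0 33;0 0 -.025 0 0 0 33;0 0 0 0 0 0 33;0 0 0 0 0 0 33"}}

```text
time_s: 14.28
eef_pos: [418.1, -14.9, 19.2]
ee_rot: [-0.0, 0.185, 0.983, -0.0]
force: [0.3, 1.3, 0.1]
grip_width: 0.331
grip_force: 0.0
```

Call:
{"api": "drive_tool", "payload": {"commands": "0 0 0 0 0 0 25;0 0 0 0 0 0 20;0 0 0 0 0 0 10;0 0 0 0 0 0 10;0 0 0 0 0 0 10;0 0 0 0 0 0 10;0 0 0 0 0 0 10"}}

```text
time_s: 14.87
eef_pos: [418.2, -14.9, 19.5]
ee_rot: [0.0, 0.185, 0.983, -0.0]
force: [-1.3, 0.5, 6.2]
grip_width: 0.192
grip_force: 39.2
```

Call:
{"api": "drive_tool", "payload": {"commands": "0 0 .1 0 0 0 10;0 0 .2 0 0 0 10;0 0 .3 0 0 0 10;0 0 .3 0 0 0 10;0 0 .3 0 0 0 10;0 0 .3 0 0 0 10;0 0 0 0 0 0 10;0 0 0 0 0 0 10"}}

```text
time_s: 15.53
eef_pos: [418.5, -15.0, 170.1]
ee_rot: [0.001, 0.185, 0.983, -0.0]
force: [0.4, -0.7, -1.0]
grip_width: 0.189
grip_force: 39.3
```

```bash
python3 - <<'E'
from h import *
s=sense();print(s["eef_pos"],s["force"],s["grip_width"],s["grip_force"])
p=capture("wrist");t=capture("side");cv2.imwrite("pics/w5.png",np.hstack([cv2.resize(p["pixels"][180:390,180:430],(500,420)),t["pixels"][0:420,170:450]]))
E
```

```text
[418.54310404 -15.04614213 170.05546252] [ 0.38977827 -0.67534347 -1.00311455] 0.18916303479594013 39.317559599876404
```

View pics/w5.png

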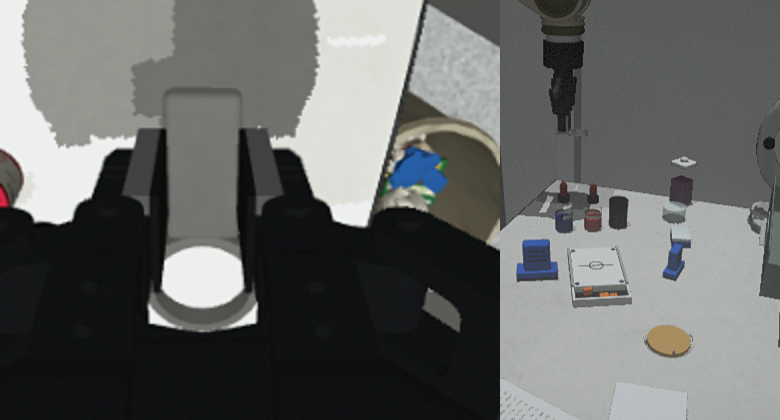

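The loupe is held level in the fingers, handle end at (281,226) and lens at about (281,320) in the full wrist image. The vessels have not moved.

```bash
python3 - <<'E'
from h import *
s=sense();p=capture("wrist");z=s["eef_pos"][2]-11.5
e=at(p,(281,226),z,s);l=at(p,(281,319),z,s);d=l-e
print(s["time_s"],s["eef_pos"],s["grip_force"],e,l,np.linalg.norm(d),np.degrees(np.arctan2(d[1],d[0])))
for u in [(280,327),(281,312),(281,344)]:print(at(p,u,z,s))
E
```

```text
15.6333 [417.58045092 -14.78945861 168.24914321] 39.31221663951874 [399.23419438  -6.95467368 156.74914321] [445.63626075 -25.12414761 156.74914321] 49.83253502170924 -21.3836245735088
[450.21308598 -27.46615402 156.74914321]
[441.60084574 -23.54414653 156.74914321]
[461.12673179 -31.18900574 156.74914321]
```

Call:
{"api": "drive_tool", "payload": {"commands": "-.02 -.28 0 0 0 0 10;-.02 -.3 0 0 0 .05 10;-.02 -.3 0 0 0 .05 10;-.02 -.3 0 0 0 .05 10;-.02 -.3 0 0 0 .05 10;-.02 -.3 0 0 0 .05 10;-.02 -.3 0 0 0 .05 10;-.02 -.3 0 0 0 .05 10;-.03 -.25 0 0 0 0 10;-.03 -.12 0 0 0 0 10;0 0 0 0 0 0 10;0 0 0 0 0 0 10"}}

```text
time_s: 16.68
eef_pos: [395.8, -289.2, 168.3]
ee_rot: [-0.001, 0.05, 0.999, 0.001]
force: [-0.5, 1.2, -0.8]
grip_width: 0.19
grip_force: 39.3
```

Call:
{"api": "drive_tool", "payload": {"commands": "0 -.01 -.25 0 0 0 10;0 0 -.25 0 0 0 10;0 0 -.25 0 0 0 10;0 0 -.2 0 0 0 10;0 0 -.1 0 0 0 10;0 0 -.05 0 0 0 10;0 0 -.04 0 0 0 10;0 0 0 0 0 0 10;0 0 0 0 0 0 10;0 0 0 0 0 0 10;0 0 0 0 0 0 10"}}

```text
time_s: 17.6
eef_pos: [396.4, -291.2, 56.0]
ee_rot: [0.0, 0.049, 0.999, -0.0]
force: [0.5, 0.0, 0.6]
grip_width: 0.191
grip_force: 39.4
```

```bash
python3 - <<'E'
from h import *
s=sense();print(s["time_s"],s["eef_pos"],s["ee_rot"],s["force"],s["grip_force"])
t=capture("side")
for k,z in dict(loupe_lens=38,loupe=38,scraper=31,chip_1=8,dropper_0=46,objective_can=27).items():
    for b in boxes_of(t,k): print(k,np.round(b["position"]),round(b["confidence"],2),np.round(at(t,b["position"],z)))
print("expect lens px",proj(t,(428,-293,38)),"loupe",proj(t,(410,-291,38)))
# pale-vs-dark: rim pixels around expected
g=cv2.cvtColor(t["pixels"],cv2.COLOR_BGR2GRAY)
c=proj(t,(428,-293,38)).astype(int)
print(g[c[1]-9:c[1]+18,c[0]-30:c[0]+22:2])
E
```

```text
17.6 [ 396.36750321 -291.20298033   55.97937403] [ 4.55212844e-04  4.91484570e-02  9.98791261e-01 -4.89783512e-04] [0.48999647 0.03313847 0.56263614] 39.35396611690521
loupe_lens [263. 253.] 0.83 [ 424. -294.   38.]
loupe [262. 252.] 0.51 [ 422. -292.   38.]
loupe [205. 265.] 0.5 [ 330. -313.   38.]
scraper [342. 265.] 0.72 [ 539. -340.   31.]
scraper [205. 266.] 0.63 [ 330. -306.   31.]
chip_1 [258. 293.] 0.61 [ 403. -356.    8.]
dropper_0 [230. 219.] 0.84 [ 386. -184.   46.]
dropper_0 [264. 215.] 0.8 [ 447. -178.   46.]
objective_can [289. 212.] 0.96 [ 504. -139.   27.]
expect lens px [265.90764993 252.38695218] loupe [254.4825347  252.77325998]
[[163 167  69  89  43  48  50  44  66 101 170 164 163 166 166 160 163 167
  164 163 161 165 162 165 161 163]
 [162 164  70  86  48  44  43  49  65 106 167 161 163 164 167 155 149 164
  166 163 162 163 166 164 165 164]
 [164 165  74  87  38  39  45  47  69 105 169 164 165 141 129 120 120 127
  164 162 165 162 156 162 158 155]
 [126 164  69  86  38  52  51  45  65 109 167 171 145 103  93  98  96  95
  129 131 164 164 162 168 170 124]
 [ 75 12
[... 1799 characters left out ...]
99  98  91
   75  97  95  96  89 100  99  96]
 [ 85  85  69  82  94  95  93  95  95  95  96  96  62  94  90  88  81  85
   73  73  78  83  76  91  87  98]
 [ 79  83  75  75  91  91  97  81  75  75  81  74  51  82  71  81  75  83
   90  75  85  86  91 160  90  98]
 [ 84  82  73  72  96  95  96  85  83  82  84  83  61  82  84  91  94  92
   95  82  98  97 100 153 101  96]
 [ 80  83  74  74  97  98  93  96  98  99  95  98  83  75  98  98  93  98
   74  95  94  96  93 106 107 105]
 [ 84  80  71  77  91  90  96  95  93  97  97  95  95  85  76  78  81  81
   79 102 101  99  99  96 101  99]
 [ 85  76  75  73  99  95  97  92  96  94  96  97  95  97  85  82  89  88
   96  96 102  97  93  97  94  93]]
```

```bash
python3 -c "
from h import *
s=sense();print(s['time_s'],s['eef_pos'],abs(s['dq']).max());print(finish_job())"
```

```text
17.95 [ 396.13672781 -290.95731044   55.36375127] 0.002653865528833542
the job is handed in; nothing more can be done
None
```

I handed the job in at 17.95 s, but no verdict came back. By my measurements all three chips are in the trough, one of them standing on edge against the plate wall. The scraper stands upright on the bench. The loupe is held still and level, with its lens within about 2 mm of the ring centre and about 22 mm above the plate.

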